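Close the parts box and peel off the next tray

TASK

The parts box is filled: gently lower its open lid until it is fully shut, without slamming it. Then take the top pink tray off its sticky nest by the upright pull tab at its corner: lift that end first so that the tray tips up while its far rim is still under the two lugs, draw it out from under the lugs toward the tab end and lift it off, leaving the trays below standing where they are and disturbing nothing else. Finish while holding the tray by its tab, level, still and touching nothing else, about 10 cm above the bench, centred over the closed box.

Things in the scene. Friction and masses are not known exactly. Their poses are not given: they have to be found in the camera images.
- kit_box: transparent-lidded parts box, 111 (x) x 172 (y) x 36 (z) mm, fixed to the bench. Origin: centre of its underside; its x axis points from the front tab to the hinge, z up. The hinge axis runs along its y at x = +53, z = +34 mm. The lid is a flat plate, 2 mm thick, 172 mm wide; its free edge lies 104 mm from the hinge
- kit_box_lid (a joint): hinge angle of the box's lid, rad: 0 is fully shut, 1.57 stands upright; the stiff hinge stays where it is left and takes up to 1 N at the free edge to move. It can be shut by pushing its outer face (the hinge side) over and down. Behind it a fixed shelf overhangs the bench: front edge at world x = 0.71 m, underside at z = 0.23 m
- nest: pink nest of trays under the top one: a loose block, about 0.9 kg, rim 108 (x) x 150 (y) mm. Origin: centre of its underside; rim top at z = 30 mm; x points to its two lugs, away from the pull tab. Two sprung pips in its side walls pinch the top tray, which sticks by 1 to 1.5 N at each
- nest_lugs (a point): point midway between the nest's two far lugs, at (52, 0, 35.5) mm in the nest's frame. The lugs (16 mm wide, at y = +-40 mm, top z = 39.5 mm) reach 4.5 mm over the tray's far rim with 2.5 mm of air: a straight pull up takes the nest along. Tip the tab end up 0.3 rad (0.4 at most) about the far rim, then draw the tray 15 mm along the nest's -x before lifting
- tray: the top pink tray, 60 g: rim 108 (x) x 150 (y) mm, 3 mm thick, top at z = 12 mm, pockets 90x130 mm reaching down to z = 0 and sitting 9 mm deep in the nest with 1.5 mm of play. Origin: centre of its underside, 21 mm above the nest's origin at the start; axes as the nest's at the start
- tray_tab (a point): grip point on the tray's upright pull tab, at (-73, 55, 24) mm in the tray's frame. The tab is a plate 10 mm thick along the tray's y, from x = -90 to -53 mm, from z = 7 to 36 mm, with free air on both sides and beneath it; grip it from above across its 10 mm thickness, fingertips down to tray z = 0 at the lowest
- tray_far (a point): middle of the underside of the tray's far rim, at (54, 0, 9) mm in the tray's frame: the edge about which it tips
- multimeter: yellow and black hand multimeter lying on its back, 142x70x45 mm; loose bystander, leave alone. Origin: centre of its underside
- relay_carton: olive green carton, 62x118x29 mm; loose bystander, leave alone. Origin: centre of its underside
- red_screwdriver: red-handled screwdriver, 180 mm long, 24 mm thick; loose bystander, leave alone. Origin: centre of its underside
- side_cutter: red-handled side cutters lying flat, 128x49x10 mm; loose bystander, leave alone. Origin: centre of its underside
- note_pad: square note pad, 90x90x23 mm; loose bystander, leave alone. Origin: centre of its underside

How it is judged:
On the way, in this order (a step that is already met when the one before it is completed fails the run):
1. the lid is fully shut, the top tray still sitting in the nest (value of joint kit_box_lid below 0.06 rad and angle between the z axis of tray and the z axis of nest, either way round below 0.1 rad and distance between tray and nest below 0.03 m), for 0.2 s.
2. the tray is tipped up by its tab corner, its far rim still under the lugs (angle between the z axis of tray and the z axis of nest, either way round above 0.15 rad and x of tray_far in the frame of nest above 0.044 m and z of tray_far in the frame of nest below 0.04 m and z of tray_tab in the frame of nest above 0.06 m and contact force between the fingers and tray above 0.5 N), for 0.1 s.
3. the tray is clear of the nest (distance between tray and nest above 0.1 m and contact force between tray and nest below 0.05 N and height (world z) of nest below 0.008 m), for 0.1 s.
At the end, for the whole second after the job is handed in: lid shut (under 0.06 rad); tray held in the fingers with its centre within 50 mm of the box's centre from above, its underside 70 to 170 mm above the bench, right way up and level within 0.25 rad, at rest, touching neither box nor nest; nest flat on the bench within 40 mm of its start (value of joint kit_box_lid below 0.06 rad and horizontal distance between tray and kit_box below 0.05 m and height (world z) of tray between 0.07 and 0.17 m and angle between tray's own z axis and vertical below 0.25 rad and linear speed of tray below 0.03 m/s and angular speed of tray below 0.3 rad/s and contact force between the fingers and tray above 0.5 N and contact force between tray and kit_box below 0.05 N and contact force between tray and nest below 0.05 N and height (world z) of tray_far above 0.065 m and height (world z) of nest below 0.006 m and angle between nest's own z axis and vertical below 0.05 rad and distance of nest from where it was at the start of the episode below 0.04 m); the arm keeps its last pose, push and grip.
It fails at once if the lid is slammed (faster than 4 rad/s) (velocity of joint kit_box_lid below -4 rad/s).
It fails at once if the nest is lifted or tipped with the tray (height (world z) of nest above 0.012 m or angle between nest's own z axis and vertical above 0.15 rad).
It fails at once if the nest is pushed away (over 50 mm) (distance of nest from where it was at the start of the episode above 0.05 m).
It fails at once if a bystander is moved over 30 mm (distance of any of multimeter, relay_carton, red_screwdriver, side_cutter, note_pad from where it was at the start of the episode above 0.03 m).
It also fails if it takes over 54 s, if anything falls off the work surface, if the arm or the gripper's body presses on something with over 40 N, if the wrist force passes 120 N, or if a joint passes its speed limit or range.

ROBOT

A 6-joint arm with a two-finger parallel gripper is mounted at the origin on a cart in front of the work surface, level with it; the furniture and walls round the work are solid. World frame = base frame: x ahead of the robot, y to its left, z up, the work surface at z = 0. Lengths are in m, angles in rad, forces in N, time in s.
With the tool pointing down it reaches from about 0.3 to 0.875 m from the base axis. Payload 6.4 kg.
Tool frame: the origin (TCP) lies midway between the tips of the shut fingers; the grasp point (between the pads) lies 19 mm behind it; z points along the fingers, y is the line along which they close (so a half turn about z gives the same grasp; the last joint's range is limited). The gripper opens to 85 mm and grips with 20 to 120 N. Pads are 22 mm wide; open, the fingers measure 114 mm over their backs; the gripper's body (76 mm by 85 mm) begins 54 mm behind the grasp point. The pads swing forward as they close: fully open they stand 13 mm farther back than shut.
Start: joints at [0.936, 0.181, 1.607, -0, 1.354, -0.206], TCP at [0.239, 0.523, 0.231] pointing down, gripper open.
Joint ranges: [-2.99, 2.99], [-0.89, 2.07], [0.3, 2.58], [-1.14, 4.28], [0, 2.63], [-3.12, 3.12]. Speed limits (rad/s): [2.57, 2.57, 3.01, 3.14, 3.14, 3.14].

INTERFACE

Orientations are given as a unit quaternion [w, x, y, z].
In Python, from bench import ctrl gives the robot as it stands. The module is installed in compiled form; this text tells all that it offers.
- The arm moves only by the tool move_arm, never from a script. Its argument "plan" is one flat list of numbers, 6 for each row, row after row: the shift along the world's x, y, z in units of 50 mm (1.0 is 50 mm), then the turn, a rotation vector about the world's x, y, z in rad. A call has 1 to 10 rows; each row is the pose to reach, as a shift and turn from the pose commanded when the call began; what a row does not reach only later rows make up. A row lasts 1/8 s, in which the tool goes at most 62.5 mm and 10.7 degrees, less where a joint would pass 70% of its speed; a pose out of reach is approached as far as the arm can. A call with a gripper value outside its range is refused whole. "grip" is the finger opening in mm, from 0 to 85.4, set as the call begins (left out, the last holds). The fingers move at their own pace and stop on an object; the grip force is fixed at half the most. Time passes only in rows, so rows that repeat a pose let the fingers close. It gives the time, the measured TCP pose, the force, the opening and the grip force at its end, in the units of the state.
- ctrl.get_obs(): the state, without advancing time (a new reading comes with each control period).
- ctrl.camera(name): name is "scene" or "side" or "wrist"; returns a dict with "pixels" (400x640x3 uint8, red, green, blue), "fx", "fy", "cx", "cy" (pixels), "origin" and "attitude" of the camera in the world. Camera axes: x right, y down, z forward; pixel columns grow to the right and rows downward; lengths in m; the calibration is good to about 2 mm. A picture is of the moment at which its call begins. There is no depth.
- ctrl.hand_in(): hands the job in; it is judged then, once.
The state is a dict: "time_s": time; "q": joint angles; "dq": joint speeds; "joint_efforts": joint torques, N m; "eef_pos": TCP position; "eef_rot": TCP orientation; "wrist_force": force on the tool from outside, world axes, zero at the start; "torque": the same for the moment, N m; "opening": opening from 0.0 (shut) to 1.0 (fully open); "grasp_force": force on a finger pad.
Only numpy, scipy, OpenCV 4.12 (cv2) and the standard library are available. Lean on these libraries where they do the work, as an engineer would, in place of code of your own. Each camera call takes 0.05 s, during which the arm holds its last target. There are 200 camera calls.

## Working session

There is one attempt and no reset: what is moved stays moved. The work goes in short steps, Python scripts to look and compute and a tool call to move; the robot and the scene stay as the last step left them, time stands still between calls to the robot, and variables do not carry over. Pictures are saved under pics/ and viewed, at most 10 in all, crops included, and the job is handed in when it is done.

Besides the shell and the picture viewer there is one more tool, called after "Call:" as name(argument=value, ...) on one line, values as JSON. move_arm: Moves the arm, as the interface text tells. Its arguments: {"type":"object","properties":{"plan":{"type":"array"},"grip":{"type":"number"}},"required":["plan"]}

```bash
mkdir -p pics
cat > h.py <<'E'
import numpy as np, cv2, json
from scipy.spatial.transform import Rotation as R
from bench import ctrl
def Rm(a):
    a=np.array(a,float)
    return a if a.shape==(3,3) else R.from_quat(a[[1,2,3,0]]).as_matrix()
def snap(n,f):
    c=ctrl.camera(n); cv2.imwrite('pics/'+f,np.array(c['pixels'])[:,:,::-1]); 
    np.savez('pics/'+f+'.npz',**{k:c[k] for k in('fx','fy','cx','cy','origin','attitude')}); return c
def load(f): return dict(np.load('pics/'+f+'.npz'))
def ray(c,u,v):
    d=Rm(c['attitude'])@np.array([(u-c['cx'])/c['fx'],(v-c['cy'])/c['fy'],1]); return np.array(c['origin']),d
def atz(c,u,v,z):
    o,d=ray(c,u,v); return o+d*(z-o[2])/d[2]
def proj(c,p):
    q=Rm(c['attitude']).T@(np.array(p)-c['origin']); return np.round([c['fx']*q[0]/q[2]+c['cx'],c['fy']*q[1]/q[2]+c['cy']],1)
E
python3 - <<'E'
from h import *
for n in('scene','side'):
    c=snap(n,n+'0.png'); print(n,c['origin'],c['attitude'],c['fx'])
print(ctrl.get_obs())
E
```

```text
scene [-0.22467443 -0.64748125  0.72978237] [-0.41834213  0.78631321 -0.40069578  0.21481224] 405.18462397898816
side [ 0.19992419 -0.79330046  0.70982065] [-0.42757969  0.87354041 -0.21273409  0.09405836] 427.15493267990456
{'time_s': 0.1, 'q': array([ 9.35682381e-01,  1.81456895e-01,  1.60791965e+00, -2.35929995e-05,
        1.35382596e+00, -2.06314587e-01]), 'dq': array([ 0.00024489,  0.00064253, -0.00386755, -0.00063065, -0.00122287,
       -0.00077599]), 'joint_efforts': array([-1.31015354e-04, -4.45880699e+01, -3.52240169e+01, -3.41866507e-04,
        4.09766013e-03, -3.73410512e-05]), 'eef_pos': array([0.23876187, 0.52252319, 0.23047417]), 'eef_rot': array([-3.18228829e-04,  2.12758331e-01,  9.77104521e-01, -7.39439441e-04]), 'wrist_force': array([ 0.42263052,  0.27885757, -0.10151004]), 'torque': array([ 0.01510076, -0.00882733, -0.01115659]), 'grasp_force': 0.0, 'opening': 0.9969190728625408}
```

View pics/scene0.png

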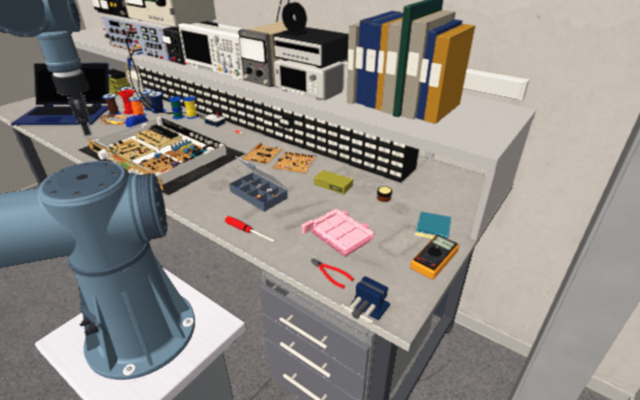

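View pics/side0.png

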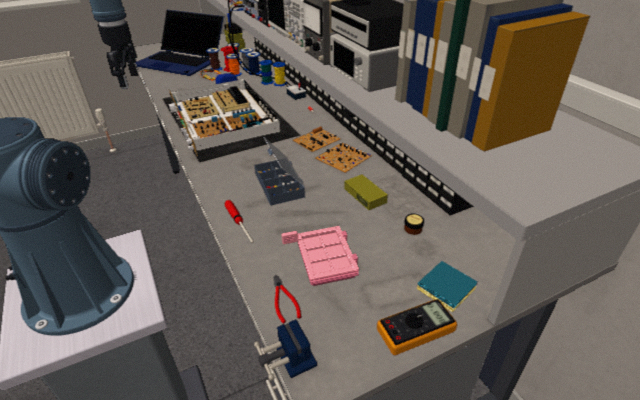

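The box (dark grey, lid open toward the shelf) is at about (258,190) in scene and (280,185) in side. The pink nest is at about (342,231) in scene and (325,255) in side, with its tab at about (307,226) and (290,238). I'll zoom in on both.

Run:
```python
from h import *
a=cv2.imread('pics/scene0.png');b=cv2.imread('pics/side0.png')
def cr(im,u,v,w,h,W,H): return cv2.resize(im[v:v+h,u:u+w],(W,H),interpolation=cv2.INTER_CUBIC)
top=np.hstack([cr(a,220,160,80,60,400,300),cr(a,297,200,80,60,400,300)])
bot=np.hstack([cr(b,240,140,80,60,400,300),cr(b,275,222,87,65,400,300)])
cv2.imwrite('pics/crop1.png',np.vstack([top,bot]))
```

```text
(no output)
```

View pics/crop1.png

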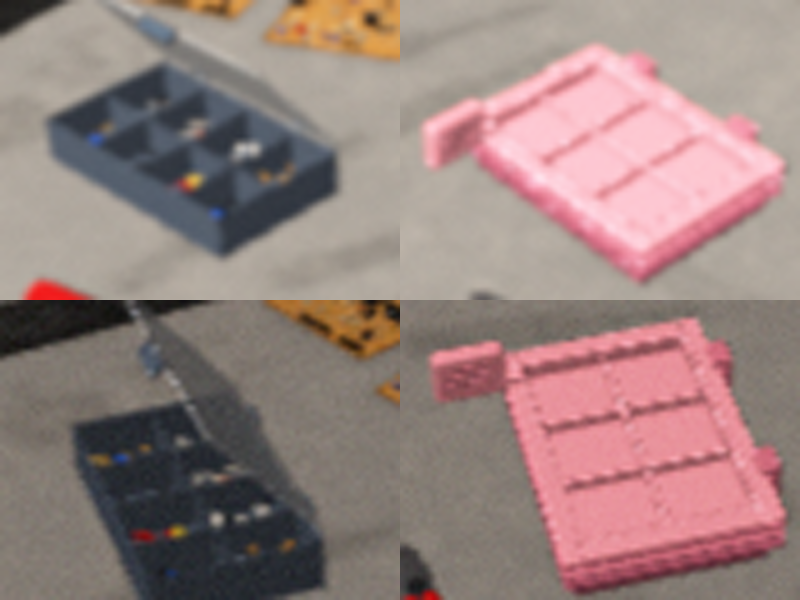

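```bash
cat > fit.py <<'E'
from h import *
from scipy.optimize import least_squares
def fit(obs,x0):
    def f(p):
        c,s=np.cos(p[2]),np.sin(p[2]); r=[]
        for cam,P,uv in obs:
            w=[p[0]+c*P[0]-s*P[1],p[1]+s*P[0]+c*P[1],P[2]]
            r+=list(proj(cam,w)-uv)
        return np.array(r)
    def g(p): return f(p)
    import h
    s=least_squares(g,x0,diff_step=1e-3); return s.x,np.round(s.fun.reshape(-1,2),1)
E
python3 - <<'E'
from fit import *
A=load('scene0.png');B=load('side0.png')
a=lambda x,y:np.array([220+x/5-.4,160+y/5-.4]); b=lambda x,y:np.array([240+x/5-.4,140+(y-300)/5-.4])
print('box', *fit([(A,(-.055,.086,.034),a(48,122)),(A,(.055,.086,.034),a(163,63)),(A,(.055,-.086,.034),a(337,158)),(A,(-.055,-.086,.034),a(222,218)),(A,(-.055,-.086,0),a(222,255)),
 (B,(-.055,.086,.034),b(73,427)),(B,(.055,.086,.034),b(185,404)),(B,(.055,-.086,.034),b(323,537))],[.5,.0,0]))
k=87/400
a=lambda x,y:np.array([297+(x-400)/5-.4,200+y/5-.4]); b=lambda x,y:np.array([275+(x-400)*k-.4,222+(y-300)*k-.4])
print('nest', *fit([(A,(-.054,.075,.033),a(478,143)),(A,(.054,.075,.033),a(600,45)),(A,(.054,-.075,.033),a(783,165)),(A,(-.054,-.075,.033),a(640,258)),
 (B,(-.054,.075,.033),b(508,358)),(B,(.054,.075,.033),b(697,320)),(B,(.054,-.075,.033),b(783,520)),(B,(-.054,-.075,.033),b(567,568)),(A,(-.090,.06,.057),a(424,130)),(B,(-.09,.06,.057),b(432,352))],[.5,-.2,0]))
# hinge+lid edge ray guesses
for n,c,u,v in (('cut',A,336,272),('cut',A,318,262),('driver',A,230,220),('driver tip',A,273,241),('clamp',A,372,285),('cart',A,333,181),('meter',A,435,255),('pad',A,433,226)): print(n,atz(c,u,v,.02).round(3))
E
```

```text
box [0.46870422 0.         0.        ] [[19.4 29.6]
 [21.9 24.3]
 [31.9 24.9]
 [30.5 32.7]
 [31.  34.9]
 [-8.1 38.4]
 [ 8.4 31.2]
 [ 8.9 41.7]]
nest [ 0.51766633 -0.16881945  0.        ] [[-3.9 -0.3]
 [-5.8  0.9]
 [ 1.9 -4.4]
 [ 9.5 -2.1]
 [-6.5  4.7]
 [-7.  -1.1]
 [ 6.5 -5.4]
 [ 9.5  1.6]
 [ 2.8  4.1]
 [-2.6  7.1]]
cut [ 0.379 -0.246  0.02 ]
cut [ 0.381 -0.189  0.02 ]
driver [0.372 0.122 0.02 ]
driver tip [ 0.376 -0.042  0.02 ]
clamp [ 0.394 -0.34   0.02 ]
cart [0.724 0.004 0.02 ]
meter [ 0.581 -0.418  0.02 ]
pad [ 0.692 -0.364  0.02 ]
```

```bash
sed -i 's/np.round(\(\[c.*\]\),1)/np.array(\1)/' h.py; sed -i 's/,diff_step=1e-3//' fit.py
python3 - <<'E'
from fit import *
A=load('scene0.png');B=load('side0.png')
a=lambda x,y:np.array([220+x/5-.4,160+y/5-.4]); b=lambda x,y:np.array([240+x/5-.4,140+(y-300)/5-.4])
p,r=fit([(A,(-.055,.086,.034),a(48,122)),(A,(.055,.086,.034),a(163,63)),(A,(.055,-.086,.034),a(337,158)),(A,(-.055,-.086,.034),a(222,218)),(A,(-.055,-.086,0),a(222,255)),
 (B,(-.055,.086,.034),b(73,427)),(B,(.055,.086,.034),b(185,404)),(B,(.055,-.086,.034),b(323,537))],[.5,.0,0.1]);print('box',p,r)
# lid points: left edge in both: (x/5) candidates; project lid model
c,s=np.cos(p[2]),np.sin(p[2])
for th in np.arange(1.2,2.3,.1):
    out=[]
    for y in(.086,0,-.086):
        X=.053-.104*np.cos(th);Z=.034+.104*np.sin(th)
        w=[p[0]+c*X-s*y,p[1]+s*X+c*y,Z]; out+=[proj(A,w).round(1),proj(B,w).round(1)]
    print(round(th,1),*out)
k=87/400
a=lambda x,y:np.array([297+(x-400)/5-.4,200+y/5-.4]); b=lambda x,y:np.array([275+(x-400)*k-.4,222+(y-300)*k-.4])
print('nest', *fit([(A,(-.054,.075,.033),a(478,143)),(A,(.054,.075,.033),a(600,45)),(A,(.054,-.075,.033),a(783,165)),(A,(-.054,-.075,.033),a(640,258)),
 (B,(-.054,.075,.033),b(508,358)),(B,(.054,.075,.033),b(697,320)),(B,(.054,-.075,.033),b(783,520)),(B,(-.054,-.075,.033),b(567,568)),(A,(-.090,.06,.057),a(424,130)),(B,(-.09,.06,.057),b(432,352))],[.5,-.2,0.1]))
im=[cv2.imread('pics/scene0.png'),cv2.imread('pics/side0.png')]
cv2.imwrite('pics/crop2.png',np.hstack([cv2.resize(im[0][120:220,210:310],(400,400),interpolation=2),cv2.resize(im[1][110:210,230:330],(400,400),interpolation=2)]))
E
```

```text
box [ 0.53139803  0.16639075 -0.05005397] [[-3.5  1.2]
 [-1.  -0.5]
 [ 1.4 -2.1]
 [-0.8  1.3]
 [ 0.2  3.1]
 [-5.2  0.9]
 [ 7.6 -3.1]
 [ 1.7  0.3]]
1.2 [239.  150.4] [268.7 131.3] [257.6 158.5] [278.8 145. ] [277.7 167.2] [290.1 160.2]
1.3 [241.2 148.3] [271.9 129.6] [259.9 156.4] [282.2 143.1] [280. 165.] [293.6 158.3]
1.4 [243.5 146.6] [275.2 128.1] [262.2 154.5] [285.6 141.6] [282.3 163. ] [297.3 156.6]
1.5 [245.9 145.1] [278.6 127. ] [264.6 153. ] [289.2 140.4] [284.6 161.4] [301.  155.3]
1.6 [248.3 143.9] [282.  126.2] [267.  151.7] [292.7 139.5] [287. 160.] [304.7 154.3]
1.7 [250.7 143. ] [285.4 125.7] [269.4 150.7] [296.3 138.9] [289.4 159. ] [308.4 153.6]
1.8 [253.1 142.5] [288.8 125.5] [271.7 150.1] [299.8 138.7] [291.7 158.3] [312.1 153.4]
1.9 [255.4 142.2] [292.1 125.7] [274.  149.8] [303.2 138.9] [293.9 157.9] [315.7 153.5]
2.0 [257.7 142.2] [295.2 126.2] [276.2 149.8] [306.5 139.3] [296.1 157.8] [319.1 153.9]
2.1 [259.8 142.6] [298.3 127.1] [278.3 150.1] [309.7 140.2] [298.1 158.1] [322.3 154.7]
2.2 [261.8 143.2] [301.1 128.2] [280.3 150.7] [312.6 141.3] [300.  158.7] [325.3 155.8]
nest [ 0.51555227 -0.16891549 -0.22021995] [[-3.3 -4.4]
 [ 0.5  0.4]
 [ 1.4  0.6]
 [ 1.4 -0.5]
 [-2.2  0.1]
 [ 0.4  0.4]
 [ 1.1  0.8]
 [-0.7  0.2]
 [ 0.6 -0.9]
 [-0.2  0.6]]
```

View pics/crop2.png

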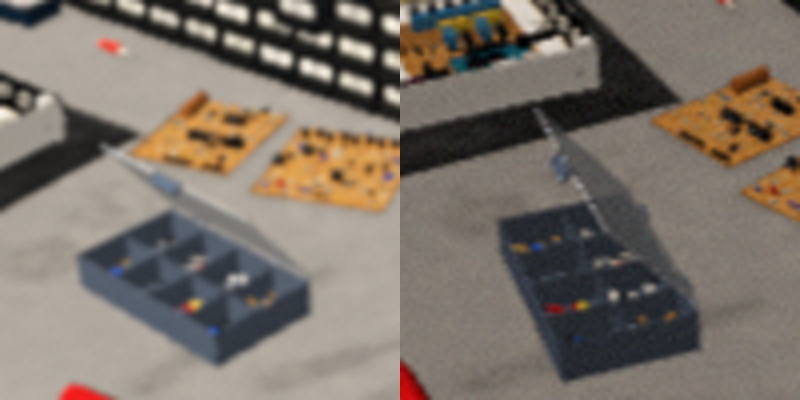

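Run:
```python
from fit import *
A=load('scene0.png');B=load('side0.png')
a=lambda x,y:np.array([210+x/4-.4,120+y/4-.4]); b=lambda x,y:np.array([230+(x-400)/4-.4,110+y/4-.4])
H=.034
st=[(A,(-.0555,.086,H),a(80,258)),(A,(.0555,.086,H),a(172,210)),(A,(.0555,-.086,H),a(310,280)),(A,(-.0555,-.086,H),a(220,334)),(A,(-.0555,-.086,0),a(218,365)),
(B,(-.0555,.086,H),b(499,220)),(B,(.0555,-.086,H),b(697,312)),(B,(.0555,-.086,0),b(698,350)),(B,(-.0555,-.086,0),b(565,381))]
lid=[(A,.086,a(100,147)),(A,0,a(167,182)),(B,.086,b(537,110)),(B,0,b(560,165))]
def f(p):
    c,s=np.cos(p[2]),np.sin(p[2]); r=[]
    W=lambda P:[p[0]+c*P[0]-s*P[1],p[1]+s*P[0]+c*P[1],P[2]]
    for cam,P,uv in st: r+=list(proj(cam,W(P))-uv)
    for cam,y,uv in lid: r+=list(proj(cam,W((.053-.104*np.cos(p[3]),y,.034+.104*np.sin(p[3]))))-uv)
    return np.array(r)
s=least_squares(f,[.53,.16,0,1.]);print(s.x,s.fun.reshape(-1,2).round(1))
```

```text
[ 0.53828603  0.16942661 -0.10630117  0.88016863] [[-2.4 -1. ]
 [ 1.2 -1.8]
 [ 1.7 -0.9]
 [-2.5  0.4]
 [-1.1  1.8]
 [-2.3 -0.7]
 [ 2.8 -0.6]
 [ 3.  -0.2]
 [-2.4  1.3]
 [ 0.1  0.2]
 [ 0.6  0.4]
 [-0.7  0.1]
 [ 1.6  0.6]]
```

Run:
```python
from fit import *
A=load('scene0.png');B=load('side0.png')
a=lambda x,y:np.array([210+x/4-.4,120+y/4-.4]); b=lambda x,y:np.array([230+(x-400)/4-.4,110+y/4-.4])
st=[(A,(-1,1,1),a(80,258)),(A,(1,1,1),a(172,210)),(A,(1,-1,1),a(310,280)),(A,(-1,-1,1),a(220,334)),(A,(-1,-1,0),a(218,365)),
(B,(-1,1,1),b(499,220)),(B,(1,-1,1),b(697,312)),(B,(1,-1,0),b(698,350)),(B,(-1,-1,0),b(565,381))]
lid=[(A,.086,a(100,147)),(A,0,a(167,182)),(B,.086,b(537,110)),(B,0,b(560,165))]
def f(p):
    c,s=np.cos(p[2]),np.sin(p[2]); r=[]
    W=lambda P:[p[0]+c*P[0]-s*P[1],p[1]+s*P[0]+c*P[1],P[2]]
    for cam,P,uv in st: r+=list(proj(cam,W(np.array(P)*[p[4],p[5],p[6]]))-uv)
    return np.array(r)
s=least_squares(f,[.53,.16,0,1.,.055,.086,.034]);print(s.x,s.fun.reshape(-1,2).round(1))
p=s.x;c_,s_=np.cos(p[2]),np.sin(p[2]);ax=np.array([c_,s_,0]);ay=np.array([-s_,c_,0])
for cam,y,uv in lid:   # intersect ray with plane y_local = y*(p5/.086)
    o,d=ray(cam,*uv); o=o-[p[0],p[1],0]; yy=.086 if y else 0
    t=(yy-o@ay)/(d@ay); q=o+t*d; print(y,'x',q@ax,'z',q[2])
```

```text
[ 0.53775149  0.16873304 -0.09413316 -0.15146576  0.04813959  0.08289161
  0.03153825] [[-0.  -0.6]
 [-0.1  0.2]
 [-0.4  0.3]
 [-0.9 -0.2]
 [ 0.5  0.5]
 [ 0.1  0.4]
 [ 0.1  0.1]
 [ 0.4 -0.2]
 [ 0.3  0.3]]
0.086 x -0.012471500444455802 z 0.11568276184816229
0 x -0.015704636225382783 z 0.11732201161854161
0.086 x -0.009928588275878548 z 0.11454890831587983
0 x -0.017298133191361833 z 0.11766091958516145
```

Call:
move_arm(grip=0, plan=[6.0,-7.06,-0.8,0,0,0.21,6.0,-7.06,-0.8,0,0,0.21,6.0,-7.06,-0.8,0,0,0.21,6.0,-7.06,-0.8,0,0,0.21,6.0,-7.06,-0.8,0,0,0.21,6.0,-7.06,-0.8,0,0,0.21,6.0,-7.06,-0.8,0,0,0.21,6.0,-7.06,-0.8,0,0,0.21,6.0,-7.06,-1.2,0,0,0.21,6.0,-7.06,-1.6,0,0,0.21])

```text
time_s: 1.35
eef_pos: [0.5392, 0.1692, 0.1503]
eef_rot: [-0.0, 0.11, 0.994, -0.0]
wrist_force: [0.2, 0.2, 0.6]
opening: 0.0
grasp_force: 0.0
```

Call:
move_arm(plan=[0,0,-0.2,0,0,0,0,0,-0.4,0,0,0,0,0,-0.6,0,0,0,0,0,-0.8,0,0,0,0,0,-1.0,0,0,0,0,0,-1.2,0,0,0,-0.1,0,-1.4,0,0,0,-0.2,0,-1.6,0,0,0])

```text
time_s: 2.35
eef_pos: [0.5287, 0.1701, 0.0707]
eef_rot: [-0.0, 0.109, 0.994, 0.0]
wrist_force: [-0.3, 0.3, 0.7]
opening: 0.002
grasp_force: 0.5
```

Run:
```python
from h import *
a=snap('scene','s1.png');b=snap('side','d1.png')
a=cv2.imread('pics/s1.png');b=cv2.imread('pics/d1.png')
cv2.imwrite('pics/crop3.png',np.hstack([cv2.resize(a[110:220,205:315],(400,400),interpolation=2),cv2.resize(b[90:210,220:340],(400,400),interpolation=2)]))
```

```text
(no output)
```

View pics/crop3.png

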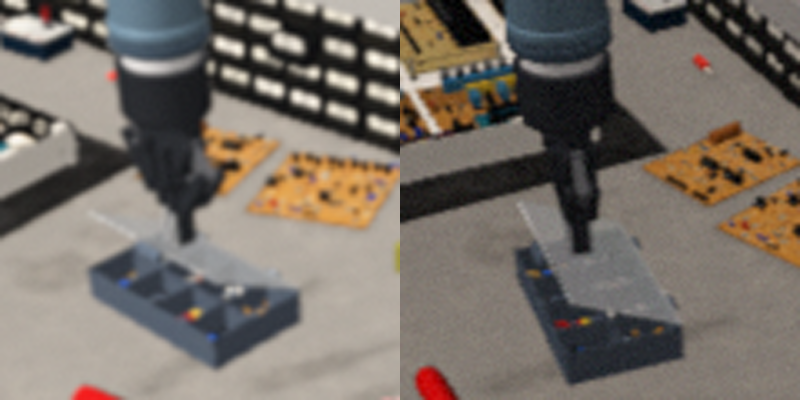

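The fingertip at about (185,240) scene crop and (582,250) side crop rests on the lid's outer face, and the lid is about half lowered. I'll keep pressing down.

Call:
move_arm(plan=[-0.1,0,-0.2,0,0,0,-0.2,0,-0.4,0,0,0,-0.3,0,-0.55,0,0,0,-0.3,0,-0.65,0,0,0,-0.3,0,-0.7,0,0,0])

```text
time_s: 3.08
eef_pos: [0.5138, 0.1699, 0.0358]
eef_rot: [-0.0, 0.109, 0.994, -0.0]
wrist_force: [-0.0, -0.2, -0.4]
opening: 0.001
grasp_force: 0.1
```

Call:
move_arm(plan=[0,0,-0.03,0,0,0,0,0,-0.06,0,0,0,0,0,-0.06,0,0,0])

```text
time_s: 3.45
eef_pos: [0.5142, 0.17, 0.0344]
eef_rot: [-0.0, 0.109, 0.994, -0.0]
wrist_force: [-5.2, -0.8, 10.8]
opening: -0.003
grasp_force: 5.3
```

Call:
move_arm(grip=45, plan=[0,0,1.2,0,0,0,0,0,2.3,0,0,0,-1.16,-5.38,2.3,0,0,0,-1.16,-5.38,2.3,0,0,0,-1.16,-5.38,2.3,0,0,0,-1.16,-5.38,2.3,0,0,0,-1.16,-5.38,2.3,0,0,0,-1.16,-5.38,2.3,0,0,0,-1.16,-5.38,2.3,0,0,0])

```text
time_s: 4.58
eef_pos: [0.4562, -0.0984, 0.1483]
eef_rot: [0.0, 0.109, 0.994, 0.0]
wrist_force: [0.3, -0.8, 0.8]
opening: 0.53
grasp_force: 0.0
```

Run:
```python
from h import *
w=snap('wrist','w2.png');b=snap('side','d2.png')
a=cv2.imread('pics/w2.png');b=cv2.imread('pics/d2.png')
cv2.imwrite('pics/crop4.png',np.hstack([cv2.resize(a,(480,300),interpolation=cv2.INTER_AREA),cv2.resize(b[130:230,230:330],(300,300),interpolation=2)]))
print(w['origin'],proj(w,[.4564,-.0993,.057]))
```

```text
[ 0.3900974  -0.08404523  0.29040139] [318.17933404 202.52000545]
```

View pics/crop4.png

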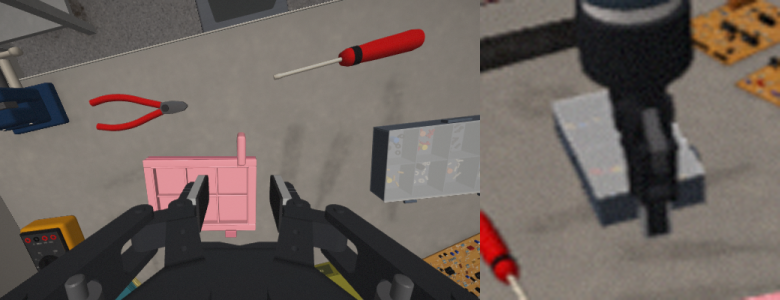

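Wrist view: the tab stands at about (241,150) in the picture, which is about (321,200) full size, against a predicted (318,202). The lid looks shut and nothing blocks the tab. I'll refine from a wrist crop.

Run:
```python
from h import *
a=cv2.imread('pics/w2.png'); w=load('w2.png')
c=cv2.resize(a[165:325,180:360],(720,640)[:2],interpolation=cv2.INTER_CUBIC)[:600]
cv2.imwrite('pics/crop5.png',c)
def m(x,y,yaw=-.22):
    c,s=np.cos(yaw),np.sin(yaw); return [.5156+c*x-s*y,-.1689+s*x+c*y]
for P in((-.09,.06,.057),(-.09,.05,.057),(-.053,.05,.057),(-.053,.06,.057),(-.054,-.075,.033),(-.054,.075,.033),(.054,.075,.033)):
    q=proj(w,[*m(*P[:2]),P[2]]); print(P,((q-[180,165]+.5)*4).round(0))
```

```text
(-0.09, 0.06, 0.057) [578.  76.]
(-0.09, 0.05, 0.057) [531.  76.]
(-0.053, 0.05, 0.057) [532. 238.]
(-0.053, 0.06, 0.057) [577. 238.]
(-0.054, -0.075, 0.033) [ 24. 199.]
(-0.054, 0.075, 0.033) [637. 199.]
(0.054, 0.075, 0.033) [629. 577.]
```

View pics/crop5.png

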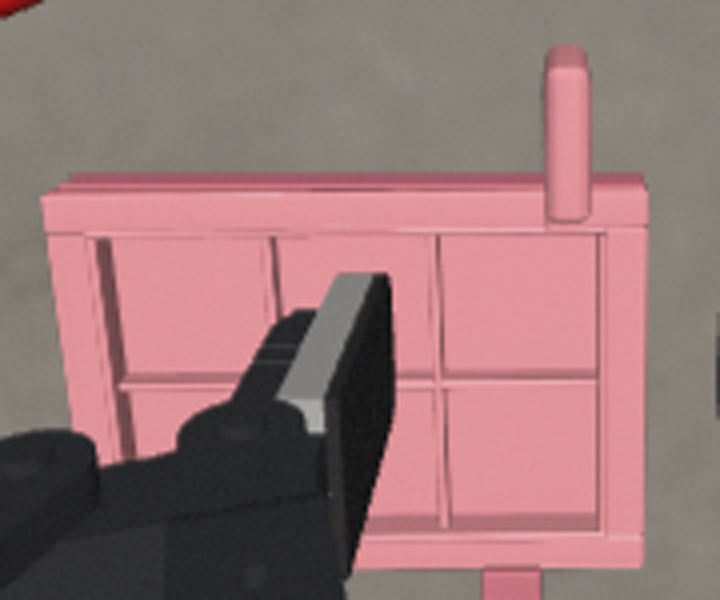

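Run:
```python
from fit import *
w=load('w2.png'); u=lambda x,y:np.array([180+x/4-.5,165+y/4-.5])
p,r=fit([(w,(-.09,.055,.057),u(568,67)),(w,(-.053,.055,.057),u(569,220)),(w,(-.054,-.075,.033),u(42,197)),(w,(-.054,.075,.033),u(648,190)),(w,(.054,.075,.033),u(641,568))],[.5156,-.169,-.22]);print(p,r)
c,s=np.cos(p[2]),np.sin(p[2]);Rz=np.array([[c,-s,0],[s,c,0],[0,0,1]])
T=np.array([p[0],p[1],0])+Rz@[-.073,.055,.027]; print('tcp goal',T)
np.save('nest.npy',p)
o=ctrl.get_obs(); print('delta/50mm',(T-o['eef_pos'])/.05, 'yaw turn',p[2]+.22)
piv=np.array([.054,0,.030]); t0=np.array([-.073,.055,.027])
for th in (.1,.2,.3,.35):
    d=Rz@(R.from_euler('y',th).apply(t0-piv)+piv-t0)
    print(th,(d/.05).round(3),(Rz@[0,th,0]).round(3))
print('draw -20mm', Rz@[-.02,0,0]/.05)
```

```text
[ 0.51448304 -0.1648233  -0.20997004] [[-0.  -0.6]
 [ 0.   1.7]
 [-1.3 -0.7]
 [ 0.5 -0.4]
 [ 1.   0.1]]
tcp goal [ 0.45455001 -0.09581582  0.027     ]
delta/50mm [-0.03448506  0.04198966 -2.42515895] yaw turn 0.01002995787340602
0.1 [ 0.007 -0.001  0.254] [0.021 0.098 0.   ]
0.2 [ 0.038 -0.008  0.506] [0.042 0.196 0.   ]
0.3 [ 0.094 -0.02   0.753] [0.063 0.293 0.   ]
0.35 [ 0.13  -0.028  0.875] [0.073 0.342 0.   ]
draw -20mm [-0.39121486  0.08337224  0.        ]
```

Call:
move_arm(plan=[-0.03,0.04,-0.8,0,0,0.01,-0.03,0.04,-1.5,0,0,0.01,-0.03,0.04,-2.1,0,0,0.01,-0.03,0.04,-2.42,0,0,0.01,-0.03,0.04,-2.42,0,0,0.01])

```text
time_s: 5.3
eef_pos: [0.454, -0.0961, 0.0265]
eef_rot: [-0.001, 0.104, 0.995, 0.0]
wrist_force: [0.2, 0.4, 0.4]
opening: 0.528
grasp_force: 0.0
```

Call:
move_arm(grip=0, plan=[0,0,0,0,0,0,0,0,0,0,0,0,0,0,0,0,0,0,0,0,0,0,0,0,0,0,0,0,0,0])

```text
time_s: 5.92
eef_pos: [0.4556, -0.0973, 0.0286]
eef_rot: [0.001, 0.104, 0.995, -0.0]
wrist_force: [-1.0, 3.0, 6.6]
opening: 0.106
grasp_force: 59.6
```

Call:
move_arm(plan=[0.0,0,0.127,0.01,0.049,0,0.007,-0.001,0.254,0.021,0.098,0,0.02,-0.004,0.38,0.031,0.147,0,0.038,-0.008,0.506,0.042,0.196,0])

```text
time_s: 6.42
eef_pos: [0.457, -0.0976, 0.0535]
eef_rot: [-0.1, 0.104, 0.99, 0.011]
wrist_force: [-0.3, 0.9, 1.3]
opening: 0.107
grasp_force: 59.0
```

Call:
move_arm(plan=[0.026,-0.005,0.124,0.01,0.049,0,0.056,-0.012,0.247,0.021,0.097,0,0.07,-0.015,0.296,0.025,0.116,0,0.07,-0.015,0.296,0.025,0.116,0])

```text
time_s: 6.92
eef_pos: [0.4608, -0.0986, 0.0677]
eef_rot: [-0.157, 0.103, 0.982, 0.017]
wrist_force: [1.3, -0.7, 2.0]
opening: 0.109
grasp_force: 59.2
```

Run:
```python
from h import *
snap('wrist','w3.png');snap('side','d3.png');snap('scene','s3.png')
b=cv2.imread('pics/d3.png');a=cv2.imread('pics/s3.png')
cv2.imwrite('pics/crop6.png',np.hstack([cv2.resize(a[165:265,287:387],(400,400),interpolation=2),cv2.resize(b[190:300,265:375],(400,400),interpolation=2)]))
```

```text
(no output)
```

View pics/crop6.png

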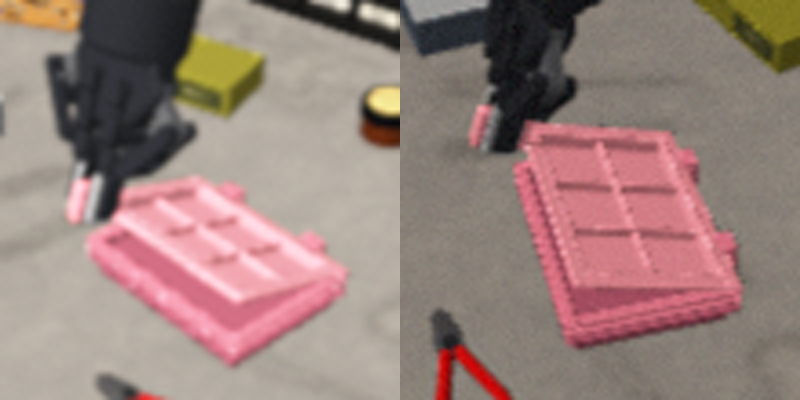

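The tray is tipped up at the tab end with its far rim under the lugs at about (232,190) and (315,243) in the scene crop, and the nest is flat on the bench. I'll draw it out toward the tab now.

Call:
move_arm(plan=[-0.1,0.021,0.0,0,0,0,-0.2,0.042,0.0,0,0,0,-0.3,0.064,0,0,0,0,-0.4,0.085,0.02,0,0,0,-0.48,0.102,0.04,0,0,0,-0.48,0.102,0.04,0,0,0])

```text
time_s: 7.82
eef_pos: [0.4351, -0.0927, 0.0691]
eef_rot: [-0.159, 0.103, 0.982, 0.017]
wrist_force: [0.0, -0.1, -0.9]
opening: 0.103
grasp_force: 58.7
```

Call:
move_arm(plan=[0,0,0.2,0,0,0,0,0,0.5,0,0,0,0,0,0.9,0,0,0,0,0,1.3,0,0,0,0,0,1.7,0,0,0,0,0,2.1,0,0,0,0,0,2.4,-0.02,-0.08,0,0,0,2.5,-0.035,-0.16,0,0,0,2.5,-0.05,-0.24,0,0,0,2.5,-0.067,-0.312,0])

```text
time_s: 9.07
eef_pos: [0.4363, -0.0932, 0.1959]
eef_rot: [0.002, 0.104, 0.995, -0.001]
wrist_force: [-0.0, -0.4, 0.2]
opening: 0.103
grasp_force: 58.7
```

Run:
```python
from h import *
a=snap('scene','s4.png');b=snap('side','d4.png')
a=cv2.imread('pics/s4.png');b=cv2.imread('pics/d4.png')
cv2.imwrite('pics/crop7.png',np.hstack([cv2.resize(a[120:280,250:410],(400,400),interpolation=2),cv2.resize(b[140:310,220:390],(400,400),interpolation=2)]))
```

```text
(no output)
```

View pics/crop7.png

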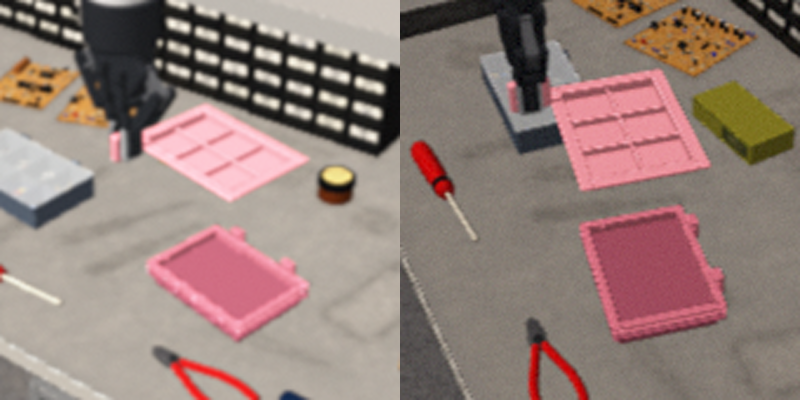

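The tray hangs level at about (225,150) in the scene crop, clear of the nest at about (228,283), which is still in place. I'll carry it over the box.

Call:
move_arm(plan=[0.05,0.35,0,0,0,0,0.14,1.1,0,0,0,0,0.25,2.0,0,0,0,0,0.37,2.9,0,0,0,0,0.48,3.8,0,0,0,0,0.6,4.7,0,0,0,0,0.7,5.5,0,0,0,0,0.78,6.1,0,0,0,0,0.83,6.5,0,0,0,0,0.84,6.62,0,0,0,0])

```text
time_s: 10.42
eef_pos: [0.4782, 0.2386, 0.1945]
eef_rot: [-0.0, 0.104, 0.995, -0.0]
wrist_force: [-0.3, -0.1, -1.1]
opening: 0.11
grasp_force: 58.7
```

Call:
move_arm(plan=[0,0,-0.2,0,0,0,0,0,-0.5,0,0,0,0,0,-0.9,0,0,0,0,0,-1.25,0,0,0,0,0,-1.45,0,0,0,0,0,-1.5,0,0,0,0,0,-1.5,0,0,0,0,0,-1.5,0,0,0,0,0,-1.5,0,0,0,0,0,-1.5,0,0,0])

```text
time_s: 11.68
eef_pos: [0.4781, 0.238, 0.1197]
eef_rot: [0.0, 0.104, 0.995, 0.0]
wrist_force: [-1.2, 0.0, -0.1]
opening: 0.105
grasp_force: 58.7
```

Run:
```python
from h import *
a=snap('scene','s5.png');b=snap('side','d5.png')
a=cv2.imread('pics/s5.png');b=cv2.imread('pics/d5.png')
cv2.imwrite('pics/crop8.png',np.hstack([cv2.resize(a[110:270,200:360],(400,400),interpolation=2),cv2.resize(b[100:290,210:400],(400,400),interpolation=2)]))
```

```text
(no output)
```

View pics/crop8.png

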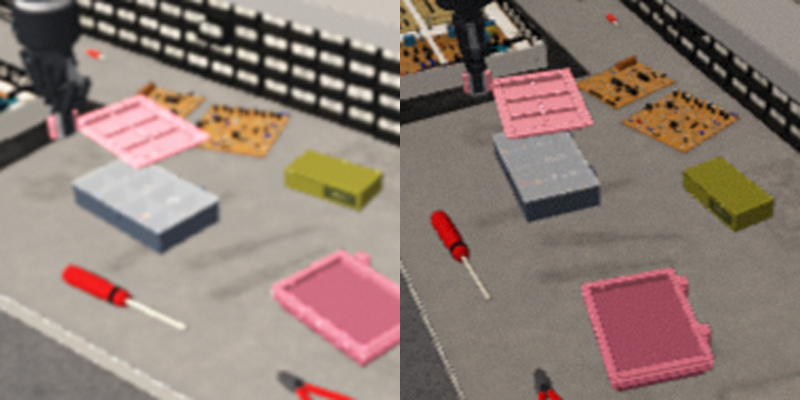

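The tray is level above the shut box, with its centre at about (142,131) in the scene crop. I'll check the centring and hand in if it's good.

Run:
```python
from h import *
a=load('s5.png');b=load('d5.png')
p=atz(a,200+142/2.5,110+131/2.5,.124);q=atz(b,210+142*.475,100+103*.475,.124);print(p,q)
if max(np.hypot(*(x[:2]-[.538,.169])) for x in(p,q))<.035: print(ctrl.hand_in())
```

```text
[0.53592733 0.15971461 0.124     ] [0.53950697 0.15933801 0.124     ]
the job is handed in; nothing more can be done
None
```

The job is handed in: the lid is shut, and the tray is held level by its tab about 11 cm above the bench, within about 1 cm of the box's centre, with the nest looking undisturbed in the last pictures; no verdict was returned.

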